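# Find the through-bored centrifuge adapter with a probe pin

### The arm

A 6-joint arm with a two-finger parallel gripper is mounted at the origin on a cart in front of the work surface, level with it; the furniture and walls round the work are solid. World frame = base frame: x ahead of the robot, y to its left, z up, the work surface at z = 0. Lengths are in m, angles in degrees, forces in N, time in s.
With the tool pointing down it reaches from about 0.375 to 0.75 m from the base axis. Payload 9 kg.
Tool frame: the origin (TCP) lies where the fingers leave the gripper's body, on its centre line; the fingertips stand 73 mm ahead of it and the grasp point (between the pads) lies 54 mm ahead of it (robot.tip_reach is the distance from the TCP to the fingertips, in m); z points along the fingers, y is the line along which they close (so a half turn about z gives the same grasp; the last joint's range is limited). The gripper opens to 85 mm and grips with 20 to 120 N. Pads are 22 mm wide; open, the fingers measure 114 mm over their backs; the gripper's body (76 mm by 85 mm) begins 54 mm behind the grasp point. The pads swing forward as they close: fully open they stand 13 mm farther back than shut.
Start: joints at [63.902, 5.964, 5.575, 89.605, 0, 77.527], TCP at [0.141, 0.583, 0.304] pointing down, gripper open.
Joint ranges: [-171.21, 171.21], [-48.23, 106.86], [-62.78, 66.21], [-105.2, 120.99], [-86.42, 89.51], [-180, 180]. Speed limits (degrees/s): [127.2, 127.2, 147.25, 180, 180, 180].

### API

Orientations are given as [roll, pitch, yaw] about the fixed x, y, z axes, in that order (R = Rz(yaw) Ry(pitch) Rx(roll)).
In Python, from plant import robot gives the robot as it stands. Calls block until the motion is done:
- robot.move_pose(position, orientation): joint-space move of the TCP to a pose.
- robot.line_to(position, vel=0.15, rotation=None, guard=None): straight line of the TCP; rotation=None keeps the orientation; vel is the mean speed in m/s. With guard (N) it stops when the force on the tool has changed by that much, and returns True; else False.
- robot.goto_joints(angles): joint-space move.
- robot.set_gripper(opening): finger opening in m; the grip force is fixed at half the most; returns when the fingers have stopped.
- robot.pause(seconds).
- robot.ik(position, orientation): joint angles nearest the present ones, or None.
- robot.observe(): the state.
- robot.grab_frame(name): name is "scene" or "top"; returns the picture (384x512x3 uint8, blue, green, red); there is no depth.
- robot.get_calibration(name): a dict with "vertical_fov" (degrees; the focal length in pixels is half the picture's height over the tangent of half this angle, whatever the lens; pixels are square), "cx", "cy" (the principal point, pixels), "k1" (the pictures are not rectified: a ray, as slopes to the right and down, at radius r is drawn at 1 + k1 r^2 times it, then the intrinsics apply), "rvec" (rotation vector, rad) and "tvec" (3), from world to camera coordinates, as OpenCV has them. Camera axes: x right, y down, z forward; pixel columns grow to the right and rows downward; lengths in m; the calibration is good to about 2 mm. A picture is of the moment at which its call begins. get_calibration takes no time and is no camera call.
A pose or a line that the arm cannot do raises robot.IKError and nothing moves.
- robot.job_done(): hands the job in; it is judged then, once.
The state is a dict: "time": time; "q": joint angles; "qvel": joint speeds; "joint_torque": joint torques, N m; "tool_pos": TCP position; "tcp_rot": TCP orientation; "ft_force": force on the tool from outside, world axes, zero at the start; "torque": the same for the moment, N m; "gripper_width": finger opening in m; "gripper_force": force on a finger pad.
Only numpy, scipy, OpenCV 4.12 (cv2) and the standard library are available. Lean on these libraries where they do the work, as an engineer would, in place of code of your own. Each camera call takes 0.05 s, during which the arm holds its last target. There are 200 camera calls.

### The job

Lift the keeper bar level out of its two U brackets and lay it flat on the bench. Then take the probe pin from its stand, probe the bores of the three adapters to find the only one that is open right through, and leave the pin fully home in it, head down on the adapter. Finally stand that adapter, with the pin still home in it, upright in the steel tray; leave the two closed adapters in their pockets and the other things on the bench undisturbed.

Things in the scene. Friction and masses are not known exactly. Their poses are not given: they have to be found in the camera images.
- carrier: Fixed grey plastic plate 76 x 280 x 18 mm (x, y, z) lying on the bench; origin at the centre of its underside, y along its length. Round pockets, 37 mm wide, 12 mm deep (floor 6 mm above the bench), at y = -65, 0, +65 mm. At y = -125 and +125 mm a steel open-topped U bracket, 44 mm wide, 14 mm thick: slot 26 mm wide in x, its floor 73 mm and cheek tops 90 mm above the bench.
- keeper_bar: Loose flat steel bar 22 x 276 x 8 mm (x, y, z), 220 g, with a black upright grip fin at its middle, 12 mm (x) by 44 mm (y), top 45 mm above the underside. Origin: centre of the bar's underside. It starts lying in both U brackets of the carrier, along the carrier's y, 3 mm above the adapters, and covers their bores.
- adapter_1: One of three identical-looking aluminium tube adapters: upright cylinder, 34 mm diameter, 64 mm tall, 130 g, central 11 mm bore from the top. Origin: centre of its underside, z up its axis. A hidden captive insert closes the bore of two of them 41 mm below the top; the third is open right through. Which one varies; it shows neither outside nor by name. Starts in the carrier's pocket at y = -65 mm.
- adapter_2: One of three identical-looking aluminium tube adapters: upright cylinder, 34 mm diameter, 64 mm tall, 130 g, central 11 mm bore from the top. Origin: centre of its underside, z up its axis. A hidden captive insert closes the bore of two of them 41 mm below the top; the third is open right through. Which one varies; it shows neither outside nor by name. Starts in the carrier's middle pocket.
- adapter_3: One of three identical-looking aluminium tube adapters: upright cylinder, 34 mm diameter, 64 mm tall, 130 g, central 11 mm bore from the top. Origin: centre of its underside, z up its axis. A hidden captive insert closes the bore of two of them 41 mm below the top; the third is open right through. Which one varies; it shows neither outside nor by name. Starts in the carrier's pocket at y = +65 mm.
- probe_pin: Loose steel pin, 80 g, upright in its stand. Origin: centre of its tip; z up along its axis towards the head. Shank 8 mm in diameter, 60 mm long, the last 6 mm tapering to 3 mm; above it a round head 18 mm in diameter, 30 mm tall. In a closed adapter the tip stops 23 mm above the adapter's underside; in the open one the head lands on the adapter's top, the tip 4 mm above its underside.
- pin_stand: Fixed white plastic block 56 x 56 x 42 mm with a vertical through-hole 11 mm in diameter at its centre, in which the pin stands with its tip on the bench, the head 18 mm clear of the block. Origin: centre of its underside. It may stand on the left or the right side.
- steel_tray: Fixed shallow steel tray 150 x 150 mm outside with a 3 mm floor and a rim 14 mm high, 3 mm thick. Origin: centre of its underside. On the side opposite the pin stand.
- dropper_bottle: Bystander, loose, to be left alone: amber dropper bottle, 36 mm in diameter, 102 mm tall, upright behind the carrier. Origin: centre of its underside.
- small_vial: Bystander, loose, to be left alone: small vial with a white cap, 22 mm in diameter, 44 mm tall, upright behind the carrier. Origin: centre of its underside.
- syringe: Bystander, loose, to be left alone: syringe with orange needle cap, 30 x 140 x 16 mm, lying near the bench's front edge on the left. Origin: centre of its underside.
- marker: Bystander, loose, to be left alone: white marker with black cap, 14 x 137 x 16 mm, lying near the bench's front edge on the right. Origin: centre of its underside.
There are look-alikes about, which are no part of the job. Of the things shaped like the probe_pin, the steel one is meant.

How it is judged:
By the outcome, as a careful person would: the job done as asked, in the order asked, and still so for the second after the job is handed in, with the robot touching nothing.
It also fails if it takes over 72 s, if anything falls off the work surface, if the arm or the gripper's body presses on something with over 40 N, if the wrist force passes 120 N, or if a joint passes its speed limit or range.

## Working session

There is one attempt and no reset: what is moved stays moved. The work goes in short steps, each a Python script; the robot and the scene stay as the last script left them, time stands still between calls to the robot, and variables do not carry over. Pictures are saved under pics/ and viewed, at most 10 in all, crops included, and the job is handed in when it is done.

```bash
mkdir -p pics; ls; python3 - <<'E'
from plant import robot
import cv2
for n in("scene","top"):
    cv2.imwrite(f"pics/{n}0.png",cv2.resize(robot.grab_frame(n),(800,600),interpolation=cv2.INTER_CUBIC))
    print(robot.get_calibration(n))
o=robot.observe();print(o['time'],o['tool_pos'],o['tcp_rot'],o['ft_force'])
E
```

```text
pics
{'vertical_fov': 56.85254171010105, 'cx': 252.47403228143182, 'cy': 187.05913603156094, 'k1': -0.07120692044335417, 'rvec': array([ 2.06429022, -0.74967652,  0.38743474]), 'tvec': array([-0.42898287,  0.24418989,  0.68180083])}
{'vertical_fov': 52.358290663023524, 'cx': 253.85383218977913, 'cy': 195.11786666547624, 'k1': -0.04463267559039298, 'rvec': array([ 2.14979393, -2.08759307,  0.21844193]), 'tvec': array([-0.05986841,  0.57536486,  1.1019734 ])}
0.1 [0.14122866 0.58292414 0.30321662] [-1.79934144e+02 -1.67526949e-02  1.66371875e+02] [-0.22017718  0.2890498   0.6105768 ]
```

View pics/scene0.png

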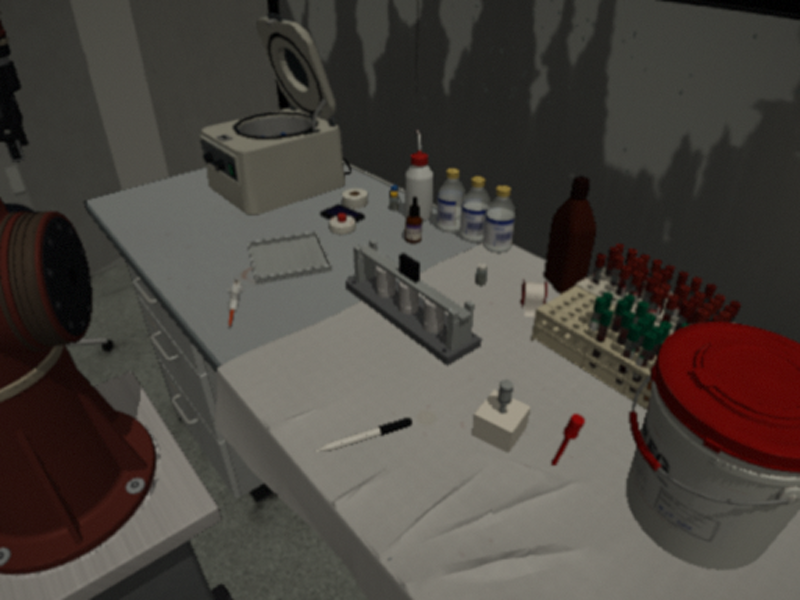

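View pics/top0.png

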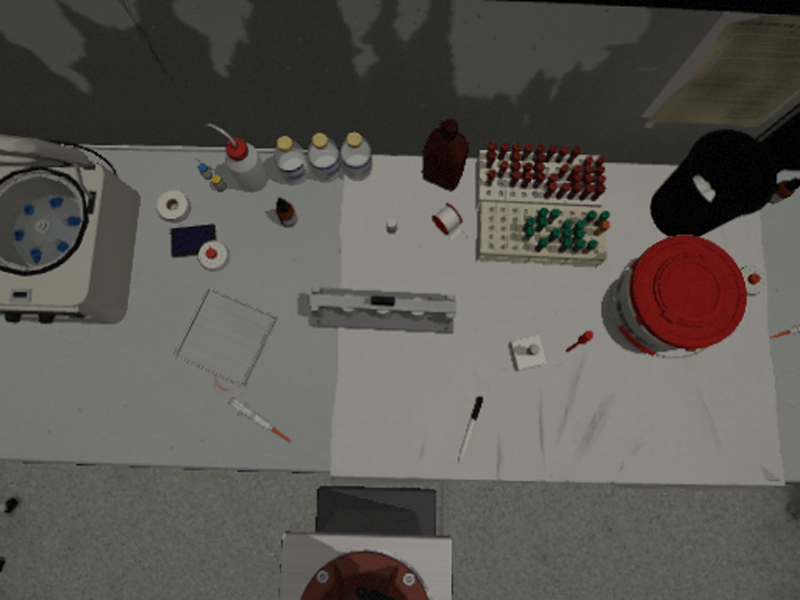

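The scene shows the tray on the left (top view ≈ 226,338), carrier at 382,310, and stand with the steel pin at 530,352. The red look-alike pin lies at 580,342. I'll take an enlarged crop.

```bash
cat > h.py <<'E'
from plant import robot
import cv2, numpy as np
def cam(n):
    c=robot.get_calibration(n); f=192/np.tan(np.radians(c['vertical_fov'])/2)
    return c,np.array([[f,0,c['cx']],[0,f,c['cy']],[0,0,1]]),np.array([c['k1'],0,0,0.])
def back(n,px,z):
    c,K,D=cam(n); u=cv2.undistortPoints(np.array(px,float).reshape(-1,1,2),K,D)[:,0]
    R=cv2.Rodrigues(c['rvec'])[0]; C=-R.T@c['tvec']
    d=np.c_[u,np.ones(len(u))]@R
    return C+d*((z-C[2])/d[:,2])[:,None]
def proj(n,P):
    c,K,D=cam(n); return cv2.projectPoints(np.array(P,float).reshape(-1,3),c['rvec'],c['tvec'],K,D)[0][:,0]
def crop(n,x,y,w,h,s,img=None):
    im=robot.grab_frame(n) if img is None else img
    return cv2.resize(im[y:y+h,x:x+w],None,fx=s,fy=s,interpolation=cv2.INTER_CUBIC)
E
python3 - <<'E'
from h import *
im=robot.grab_frame("top"); sc=robot.grab_frame("scene")
a=crop("top",190,175,200,70,4,im); b=crop("top",100,180,100,75,4,im); c=crop("scene",295,235,80,60,5,sc)
b=np.hstack([b,c]); b=cv2.convertScaleAbs(b,alpha=1.3); a=cv2.convertScaleAbs(a,alpha=1.3)
cv2.imwrite("pics/c1.png",np.vstack([a,b]))
d=crop("scene",215,150,100,80,8,sc)[:600]
cv2.imwrite("pics/c2.png",cv2.convertScaleAbs(d,alpha=1.5))
E
```

```text
(no output)
```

View pics/c1.png

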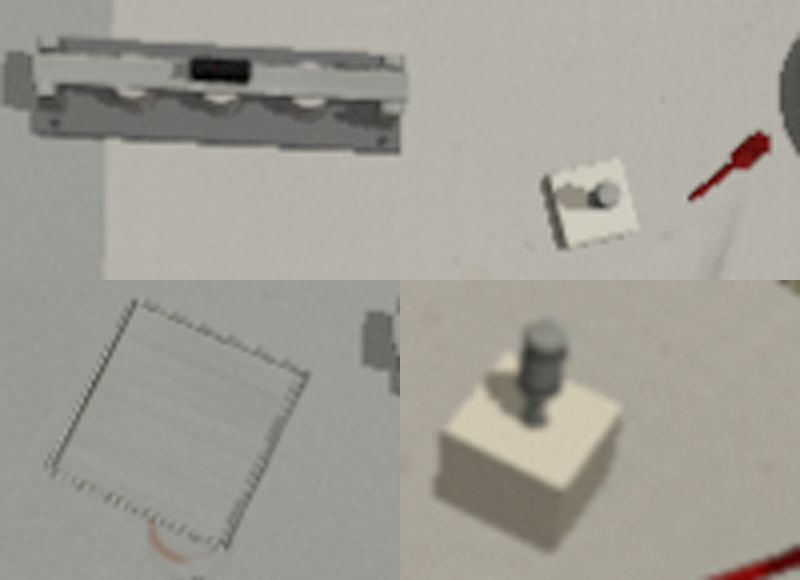

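View pics/c2.png

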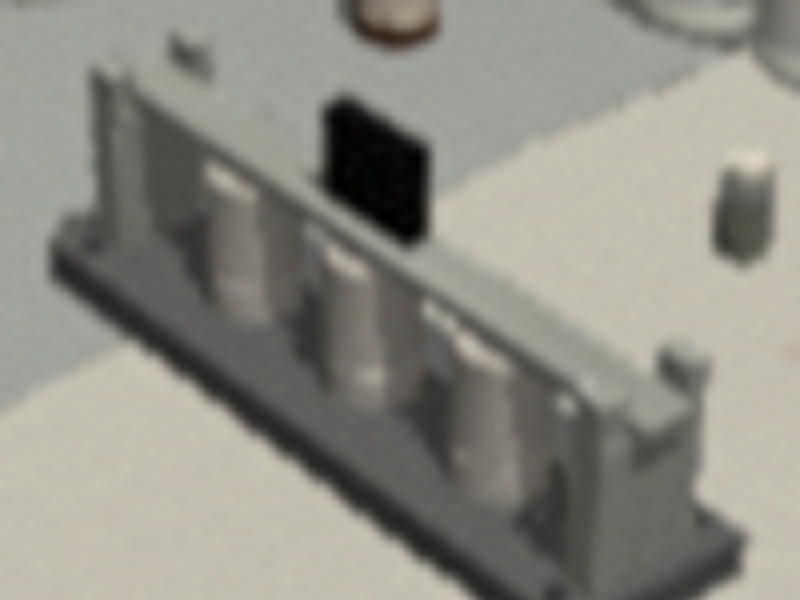

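```bash
python3 - <<'E'
from h import *
from scipy.optimize import least_squares
A=lambda p:np.array(p,float)/4+[190,175]-.375
B=lambda p:(np.array(p,float)-[0,280])/4+[100,180]-.375
S=lambda p:(np.array(p,float)-[400,280])/5+[295,235]-.4
S2=lambda p:np.array(p,float)/8+[215,150]-.44
def fit(obs,x0):
    def T(v,P):
        c,s=np.cos(v[2]),np.sin(v[2]);P=np.array(P,float)
        return np.c_[v[0]+c*P[:,0]-s*P[:,1],v[1]+s*P[:,0]+c*P[:,1],P[:,2]]
    f=lambda v:np.concatenate([(proj(n,T(v,P))-px).ravel() for n,P,px in obs])
    r=least_squares(f,x0,loss='soft_l1'); print(r.x[:2],np.degrees(r.x[2]),'res',np.round(r.fun,1)); return r.x
m=.001
car=fit([("top",np.array([[-38,140,18],[-38,-140,18],[38,-140,18],[11,138,81],[-11,138,81],[11,-138,81],[-11,-138,81]])*m,
 A([[30,135],[400,153],[405,55],[34,55],[34,90],[408,70],[408,103]])),
 ("scene",np.array([[-38,140,18],[38,-140,18],[6,22,118],[-6,22,118],[-6,-22,118],[6,-22,118]])*m,S2([[52,245],[745,540],[345,95],[325,108],[408,158],[428,143]]))],[.55,0,0])
fit([("top",np.array([[28,28,42],[28,-28,42],[-28,-28,42],[-28,28,42]])*m,A([[548,176],[622,158],[640,232],[566,248]])),
 ("scene",np.array([[28,-28,42],[-28,-28,42],[-28,28,42],[-28,28,0],[-28,-28,0]])*m,S([[622,408],[560,488],[441,430],[435,492],[553,551]]))],[.5,-.25,.2])
print(back("top",A([[607,194]]),.09), back("scene",S([[546,335]]),.09))
fit([("top",np.array([[75,75,14],[75,-75,14],[-75,-75,14],[-75,75,14]])*m,B([[133,298],[310,374],[228,550],[47,470]]))],[.5,.3,-.4])
q=lambda p:np.array(p,float)*.64-.18
print("bottle,vial,syr,marker,redpin",back("top",q([[288,222],[391,227],[231,401],[290,439],[477,398],[460,460],[568,350],[588,338],[220,385]]),0).round(3))
E
```

```text
[ 0.57423864 -0.0162021 ] -1.0553684451401635 res [ 1.4 -0.1  0.6 -0.2  0.  -0.  -0.4 -0.2 -1.  -1.5  0.5  0.6  0.3 -0.2
 -0.9 -0.2  0.4 -0.4 -0.1 -0.2 -1.2 -0.4 -0.6  0.3  0.5  0.6]
[ 0.49710893 -0.29582213] 13.609882392327155 res [-0.1 -0.9 -0.5 -0.2 -0.3 -0.5  0.  -0.5  0.3 -0.2  0.4  0.4 -0.3 -0.2
 -0.6  1.2 -0.6  1.7]
[[ 0.49632234 -0.29514395  0.09      ]] [[ 0.49661982 -0.2966605   0.09      ]]
[0.51341286 0.28942097] -21.305621666751996 res [ 0.6 -0.4 -0.1 -0.8 -0.7  0.3  0.2  0.8]
bottle,vial,syr,marker,redpin [[ 0.756  0.186  0.   ]
 [ 0.752 -0.026  0.   ]
 [ 0.389  0.273  0.   ]
 [ 0.321  0.154  0.   ]
 [ 0.409 -0.204  0.   ]
 [ 0.291 -0.172  0.   ]
 [ 0.508 -0.384  0.   ]
 [ 0.533 -0.425  0.   ]
 [ 0.419  0.297  0.   ]]
```

```bash
cat >> h.py <<'E'
C=np.array([.57424,-.0162]); CY=-1.055
def car(x,y):
    a=np.radians(CY); return C+[np.cos(a)*x-np.sin(a)*y,np.sin(a)*x+np.cos(a)*y]
def st(t=''):
    o=robot.observe(); print(t,round(o['time'],1),o['tool_pos'].round(4) if hasattr(o['tool_pos'],'round') else o['tool_pos'],np.round(o['ft_force'],1),round(o['gripper_width'],4)); return o
E
python3 - <<'E'
from h import *
for yaw in(90+CY,-90+CY):
  for p in([*C,.2],[*C,.161],[*C,.24],[.45,-.01,.09],[.45,-.01,.24],[.4967,-.2958,.136],[.4967,-.2958,.3],[.513,.289,.105]):
    q=robot.ik(p,[180,0,yaw]); print(p,None if q is None else np.round(q))
E
```

```text
[np.float64(0.57424), np.float64(-0.0162), 0.2] [-15.   2.  -9.  79.   0.  76.]
[np.float64(0.57424), np.float64(-0.0162), 0.161] [-15.   3. -13.  75.   0.  76.]
[np.float64(0.57424), np.float64(-0.0162), 0.24] [-15.   1.  -6.  83.   0.  76.]
[0.45, -0.01, 0.09] [-18. -17. -38.  68.   0.  73.]
[0.45, -0.01, 0.24] [-18. -21. -26.  85.   0.  73.]
[0.4967, -0.2958, 0.136] [-44.   4. -14.  72.   0.  47.]
[0.4967, -0.2958, 0.3] [-44.   2.   1.  89.   0.  47.]
[0.513, 0.289, 0.105] [ 17.   8. -14.  69.   0. 108.]
[np.float64(0.57424), np.float64(-0.0162), 0.2] [ -15.    2.   -9.   79.    0. -104.]
[np.float64(0.57424), np.float64(-0.0162), 0.161] [ -15.    3.  -13.   75.    0. -104.]
[np.float64(0.57424), np.float64(-0.0162), 0.24] [ -15.    1.   -6.   83.    0. -104.]
[0.45, -0.01, 0.09] [ -18.  -17.  -38.   68.    0. -107.]
[0.45, -0.01, 0.24] [ -18.  -21.  -26.   85.    0. -107.]
[0.4967, -0.2958, 0.136] [ -44.    4.  -14.   72.    0. -133.]
[0.4967, -0.2958, 0.3] [ -44.    2.    1.   89.    0. -133.]
[0.513, 0.289, 0.105] [ 17.   8. -14.  69.   0. -72.]
```

```bash
python3 - <<'E'
from h import *
Y=[180,0,90+CY]
robot.move_pose([*C,.215],Y); st('above')
robot.set_gripper(.05)
print('g',robot.line_to([*C,.161],vel=.12,guard=15))
robot.set_gripper(0); o=st('grip'); 
robot.line_to([*C,.166],vel=.05); st('up5')
robot.line_to([*C,.201],vel=.1); st('up')
cv2.imwrite("pics/lift.png",np.hstack([crop("scene",205,130,110,100,3.6),crop("top",180,165,110,100,3.6)]))
E
```

```text
above 2.8 [ 0.5743 -0.0154  0.2151] [ 0.2 -0.5 -0.4] 0.0854
g False
grip 4.3 [ 0.575  -0.0164  0.162 ] [ 3.3 -0.3  3.3] 0.011
up5 4.5 [ 0.575  -0.0163  0.1665] [ 5.4 -0.9 -0.3] 0.0109
up 5.0 [ 0.5739 -0.0161  0.2005] [-0.2 -0.4 -3.1] 0.0108
```

View pics/lift.png

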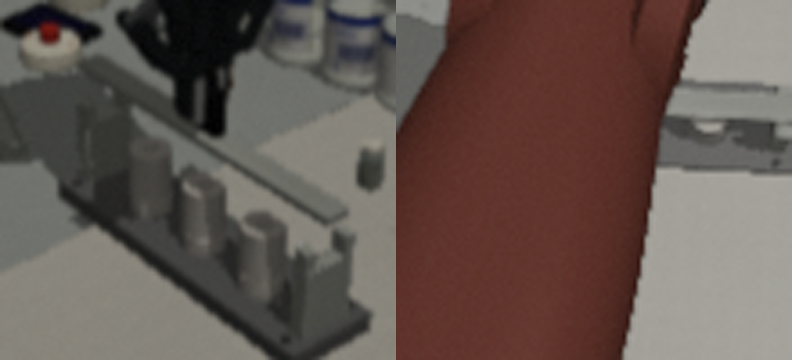

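The bar is held level and clear of the brackets (scene crop, bar from 90,60 to 340,215). Next I'll lay it in front, then image the adapters from above the stand.

```bash
python3 - <<'E'
from h import *
Y=[180,0,90+CY]
robot.line_to([.45,-.01,.205],vel=.22)
robot.line_to([.45,-.01,.10],vel=.2)
print(robot.line_to([.45,-.01,.087],vel=.03,guard=8)); st('down')
robot.set_gripper(.05); 
robot.line_to([.45,-.01,.16],vel=.2)
robot.move_pose([.4967,-.2958,.22],Y); st('stand')
a=robot.grab_frame("top");s=robot.grab_frame("scene")
cv2.imwrite("pics/t2.png",a);cv2.imwrite("pics/s2.png",s)
e=lambda x:cv2.convertScaleAbs(x,alpha=1.5)
cv2.imwrite("pics/v2.png",np.vstack([e(crop("",190,175,100,75,4,a)).repeat(1,1),]) if 0 else np.hstack([e(crop("",195,170,100,100,4,a)),e(crop("",215,145,100,100,4,s))]))
E
```

```text
True
down 7.0 [ 0.4507 -0.0102  0.0889] [-0.7  0.5  6.1] 0.0109
stand 9.1 [ 0.4967 -0.2945  0.2194] [ 0.3 -0.2  0.1] 0.0502
```

View pics/v2.png

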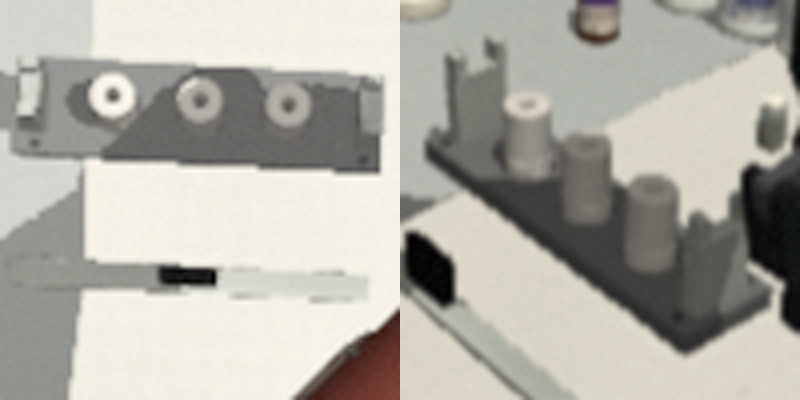

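The bar lies flat (top crop at 190,275), and the bores are at 112,96 / 200,100 / 288,104 in the same crop. I'll centre the pin with two crossed squeezes, then lift it.

```bash
python3 - <<'E'
from h import *
px=np.array([[112,96],[200,100],[288,104]])/4+[195,170]-.375
ps=(np.array([[530,103],[586,144],[653,187]])-[400,0])/4+[215,145]-.375
print(back("top",px,.07).round(4)); print(back("scene",ps,.07).round(4))
print([car(0,y).round(4) for y in(65,0,-65)])
P=[.4968,-.2957]
robot.move_pose([*P,.20],[180,0,CY])
print(robot.line_to([*P,.136],vel=.15,guard=15))
robot.set_gripper(0);st('sq1');robot.set_gripper(.05)
robot.line_to([*P,.16],vel=.2)
robot.line_to([*P,.161],rotation=[180,0,90+CY],vel=.15)
robot.line_to([*P,.136],vel=.15)
robot.set_gripper(0);st('sq2')
robot.line_to([*P,.142],vel=.1);st()
robot.line_to([*P,.215],vel=.2);st('up')
cv2.imwrite("pics/p.png",np.hstack([cv2.convertScaleAbs(crop("scene",280,180,100,130,4),alpha=1.5)]))
E
```

```text
[[ 0.5761  0.049   0.07  ]
 [ 0.5751 -0.0158  0.07  ]
 [ 0.574  -0.0805  0.07  ]]
[[ 0.5798  0.0489  0.07  ]
 [ 0.5756 -0.0149  0.07  ]
 [ 0.5755 -0.0796  0.07  ]]
[array([ 1.771 , 64.9728]), array([ 0.5742, -0.0162]), array([ -0.6226, -65.0052])]
False
sq1 11.5 [ 0.4973 -0.2963  0.1372] [ 0.1 -0.5  4.2] 0.016
sq2 14.7 [ 0.4971 -0.296   0.1369] [-0.2  0.5  3.7] 0.0164
 14.9 [ 0.4969 -0.2958  0.1425] [ 1.4 -1.5  0.9] 0.0158
up 15.4 [ 0.4967 -0.2956  0.2146] [ 0.4 -0.1 -0.6] 0.0159
```

View pics/p.png

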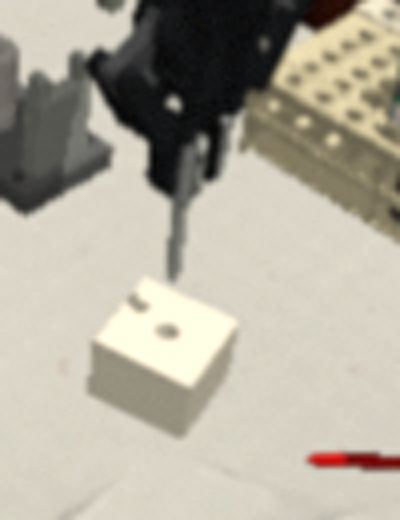

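Pin held vertically, its tip about 0.137 m below the TCP. Now I'll probe.

```bash
cat >> h.py <<'E'
AD=[(.5735,-.0808),(.5747,-.0159),(.5755,.0489)]
def probe(p,v=.07):
    robot.line_to([*p,.214],vel=.2)
    g=robot.line_to([*p,.1475],vel=v,guard=10); o=st(f'probe {g}'); return o['tool_pos'][2]
E
python3 - <<'E'
from h import *
robot.line_to([.4967,-.2956,.24],vel=.2)
robot.line_to([*AD[0],.24],vel=.25)
for i,p in enumerate(AD):
    if i: robot.line_to([*p,.22],vel=.2)
    z=probe(p)
    if z<.155: print('OPEN',i+1); break
    if z>.18: print('MISS'); break
    robot.line_to([*p,.22],vel=.2)
E
```

```text
probe False 18.2 [ 0.5734 -0.0808  0.1476] [ 0.3 -0.1 -0.5] 0.016
OPEN 1
```

Adapter 1 is open: the tip went 18 mm past the insert depth with no force. Next I'll seat the pin, release it, push down the head, and check.

```bash
python3 - <<'E'
from h import *
p=AD[0]
print(robot.line_to([*p,.143],vel=.03,guard=8)); st('home')
robot.set_gripper(.05); st('rel')
robot.line_to([*p,.20],vel=.2)
robot.set_gripper(0)
print(robot.line_to([*p,.168],vel=.05,guard=8)); st('push')  # head top at .100, tips shut at TCP-.073
robot.line_to([*p,.22],vel=.25)
robot.set_gripper(.08)
a=robot.grab_frame("scene")
cv2.imwrite("pics/home.png",cv2.convertScaleAbs(crop("",235,150,80,75,8,a),alpha=1.5))
E
```

```text
True
home 18.4 [ 0.5749 -0.0812  0.1474] [-2.8  1.1  8.5] 0.0161
rel 18.8 [ 0.5743 -0.081   0.1457] [ 0.1 -0.2  0.1] 0.0499
True
push 20.3 [ 0.5735 -0.0808  0.1726] [-1.1  1.1  4.3] 0.0001
```

View pics/home.png

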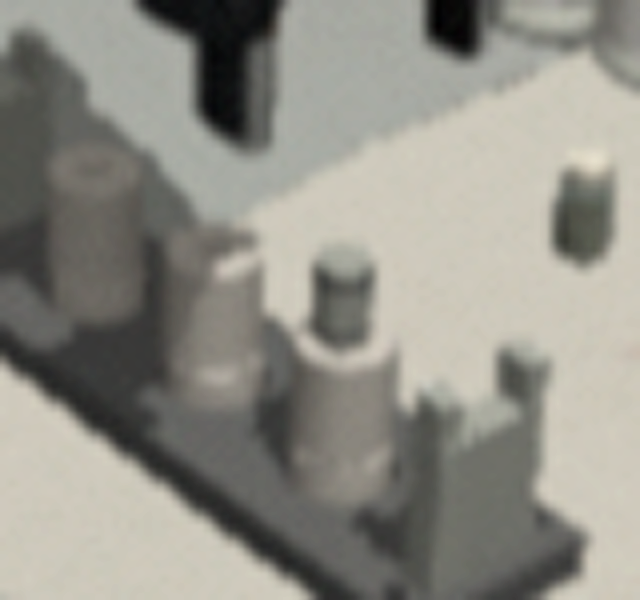

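The pin is fully home: its head top measures 0.0996 m, where 0.100 m is expected. Now I'll grip the adapter and carry it to the tray.

```bash
python3 - <<'E'
from h import *
p=AD[0]; t=[.513,.289]
print(robot.line_to([*p,.112],vel=.12,guard=12)); 
robot.set_gripper(0); o=st('grip'); z=o['tool_pos'][2]
robot.line_to([*p,z+.02],vel=.06); st('up')
robot.line_to([*p,.222],vel=.2)
robot.line_to([*t,.222],vel=.25); st('tray')
robot.line_to([*t,z+.012],vel=.2)
print(robot.line_to([*t,z-.006],vel=.03,guard=6)); st('down')
robot.set_gripper(.08); robot.pause(.2)
robot.line_to([*t,.23],vel=.15); st('clear')
robot.move_pose([.45,-.1,.3],[180,0,90+CY]); st()
a=robot.grab_frame("scene");b=robot.grab_frame("top")
cv2.imwrite("pics/end.png",np.hstack([cv2.convertScaleAbs(crop("",140,130,100,150,4,a),alpha=1.4),cv2.convertScaleAbs(crop("",100,130,100,150,4,b),alpha=1.4)]))
E
```

```text
False
grip 23.0 [ 0.5738 -0.0809  0.1128] [-0.7  0.5  6.2] 0.0329
up 23.5 [ 0.5734 -0.0808  0.1327] [-0.4  2.  -2.5] 0.0329
tray 25.8 [0.5132 0.2882 0.2219] [ 0.5 -0.  -2.1] 0.0332
True
down 26.9 [0.5132 0.2891 0.1098] [-0.9 -0.6  4.2] 0.0333
clear 28.6 [0.5126 0.2889 0.2288] [-0.  -0.6 -0.6] 0.0798
 30.1 [ 0.4502 -0.0994  0.2998] [-0.1  0.9 -0.4] 0.08
```

View pics/end.png

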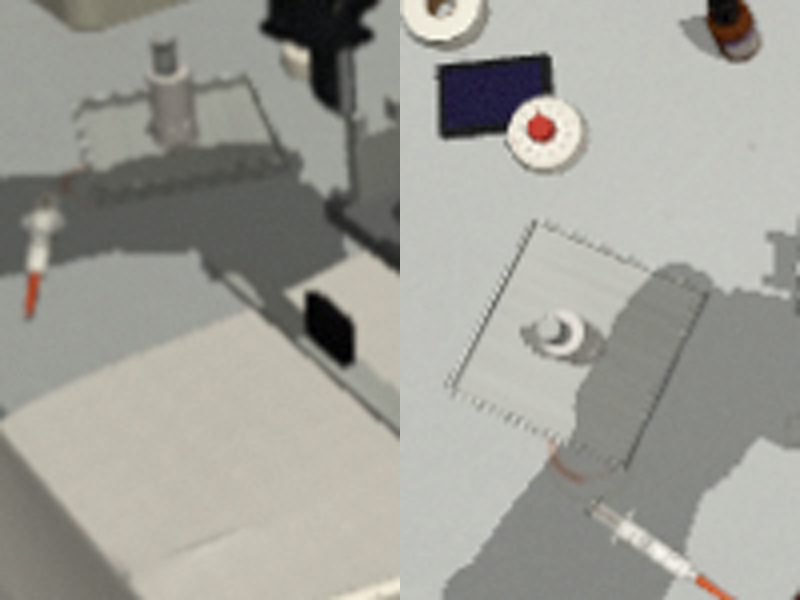

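The adapter stands upright in mid-tray (top crop 560,332) with the pin head down on it. The bar lies flat and the syringe and bottle are untouched.

```bash
python3 -c "
from plant import robot
print(robot.job_done())"
```

```text
the job is handed in; nothing more can be done
None
```

The job is handed in at about 30 s: the keeper bar lies flat on the bench, and adapter_1 stands upright in the tray with the pin fully home; it was the first one probed and open right through, so I did not probe the other two.

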